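Clean a fragile plaster slab with a hand float

ROBOT

A 6-joint arm with a two-finger parallel gripper is mounted at the origin on the work surface. World frame = base frame: x ahead of the robot, y to its left, z up, the work surface at z = 0. Lengths are in mm, angles in rad, forces in N, time in s.
With the tool pointing down it reaches from about 225 to 725 mm from the base axis. Payload 3.1 kg.
Tool frame: the origin (TCP) lies between the finger pads; the fingertips stand 11 mm ahead of it and the grasp point (between the pads) lies 8 mm behind it; z points along the fingers, y is the line along which they close (so a half turn about z gives the same grasp; the last joint's range is limited). The gripper opens to 85 mm and grips with 20 to 120 N. Pads are 22 mm wide; open, the fingers measure 114 mm over their backs; the gripper's body (76 mm by 85 mm) begins 54 mm behind the grasp point. The pads swing forward as they close: fully open they stand 13 mm farther back than shut.
Start: joints at [-0.128, 0.048, 0.099, 1.622, 0, 1.443], TCP at [524.993, -0.012, 242.312] pointing down, gripper open.
Joint ranges: [-2.91, 2.91], [-0.99, 1.94], [-1.21, 1.42], [-2.12, 2.29], [-1.49, 1.47], [-3.14, 3.14]. Speed limits (rad/s): [2.79, 2.79, 3.14, 3.14, 3.14, 3.14].

INTERFACE

Orientations are given as a rotation vector (axis times angle).
In Python, from station import bot, eyes, ticket gives the robot as it stands.
- The arm moves only by the tool arm_command, never from a script. Its argument "commands" is a list of rows, each a list of 2 entries, a list of its own where there are three numbers: the shift along the world's x, y, z in m, then the turn about the world's z in rad. In form: [[[tx, ty, tz], twist], ...]. A call has 1 to 5 rows; each row shifts and turns the commanded pose from where the row before left it; what a row does not reach is not made up. A row lasts 1/12 s, in which the tool goes at most 41.7 mm and 7.16 degrees, less where a joint would pass 70% of its speed; a pose out of reach is approached as far as the arm can. A call is refused whole if a number of a shift passes 0.0417 or a number of a turn 0.125, either way. A call with a gripper value outside its range is refused whole. "grip" is the closure, from 0 (fully open) to 1 (shut), set as the call begins (left out, the last holds). The fingers move at their own pace and stop on an object; "force" is the grip in N (left out, the last holds). Time passes only in rows, so rows that do not move let the fingers close. It gives the time, the measured TCP pose, the force, the opening and the grip force at its end, in the units of the state.
- bot.sense(): the state, without advancing time (a new reading comes with each control period).
- eyes.camera(name): name is "scene" or "side" or "wrist"; returns a dict with "color" (480x640x3 uint8, red, green, blue), "mtx" (3x3 intrinsics, pixels), "xyz" and "rotation" of the camera in the world. Camera axes: x right, y down, z forward; pixel columns grow to the right and rows downward; lengths in mm; the calibration is good to about 2 mm. A picture is of the moment at which its call begins. There is no depth.
- ticket.close_job(): hands the job in; it is judged then, once.
The state is a dict: "clock": time; "qpos": joint angles; "qvel": joint speeds; "effort": joint torques, N m; "tool_pos": TCP position; "eef_rot": TCP orientation; "wrist_force": force on the tool from outside, world axes, zero at the start; "ft_torque": the same for the moment, N m; "grip_width": finger opening in mm; "grasp_force": force on a finger pad.
Only numpy, scipy, OpenCV 4.12 (cv2) and the standard library are available. Lean on these libraries where they do the work, as an engineer would, in place of code of your own. Each camera call takes 0.05 s, during which the arm holds its last target. There are 200 camera calls.

TASK

Take the wooden float from its cork mat and, with its sole bearing lightly on the face of the fragile plaster slab all the way, wipe the three loose mortar chips from the crate's closed end over the open edge into the black tub. Never press the slab or crate with more than 12 N, and do not touch the chips with the hand. Then set the float gently back, sole down, on the middle of the cork mat, and leave everything else where it stands.

Things in the scene. Friction and masses are not known exactly. Their poses are not given: they have to be found in the camera images.
- crate: fixed wooden crate, 198 mm (x) by about 300 mm (y), holding a plaster slab bedded on soft foam. Origin on the table under it; +y points to its open edge. Side walls (inner faces at x = -87 and 87 mm) and end wall (inner face y = -139 mm) rise to z = 106 mm; side walls run on to y = 150 mm. The strip y = -139 to -60 mm is free of chips at the start
- slab_middle (a point): fixed to the crate: nominal middle of the slab's face, x 0, y -10, z 87 mm in the crate's frame. Slab 166 (x) by 250 mm (y), 18 mm thick. How it bedded differs each time and no pose tells it: the true face lies 79 to 95 mm above the table, sloping along y by up to 0.04 rad either way; feel for it. It sinks about 1 mm per 4 N and springs back
- open_edge (a point): fixed to the crate: nominal middle of the slab's free edge, x 0, y 115, z 87 mm in the crate's frame (the true edge is up to 8 mm higher or lower)
- tub: fixed shallow black plastic tub, 260 mm (x) by 190 mm (y), 50 mm high, walls 5 mm, open on top; it stands under the slab's free edge, which overhangs its near wall. Origin at the centre of its underside
- mat: fixed cork mat, 180 x 90 x 6 mm, where the float stands; origin at the centre of its underside (top at z = 6 mm)
- float: loose wooden hand float (scraper block), about 0.2 kg: flat sole 140 mm (x) by 40 mm (y) and 16 mm thick, with a ridge handle along x on top, 110 mm long, 24 mm thick (y), from 16 to 72 mm above the sole. Origin at the centre of the sole's underside, z up. It starts standing on the mat, long sides parallel to the mat's
- chip0: loose mortar chip, irregular flat piece, about 52 x 36 x 12 mm, about 50 g, lying on the slab; its origin is near its middle in plan, but at any height within the piece
- chip1: loose mortar chip, irregular flat piece, about 52 x 36 x 12 mm, about 50 g, lying on the slab; its origin is near its middle in plan, but at any height within the piece
- chip2: loose mortar chip, irregular flat piece, about 52 x 36 x 12 mm, about 50 g, lying on the slab; its origin is near its middle in plan, but at any height within the piece
- jar_a: bystander: closed glass jar standing upright, 64 mm across, 90 mm tall; origin at the centre of its underside
- jar_b: bystander: closed glass jar standing upright, 68 mm across, 100 mm tall; origin at the centre of its underside
- jar_c: bystander: closed glass jar standing upright, 60 mm across, 80 mm tall; origin at the centre of its underside
- tape: bystander: roll of tape lying flat, 100 mm across, 45 mm high; origin at the centre of its underside
- flask: bystander: drinking flask standing upright, 72 mm across, 230 mm tall; origin at the centre of its underside
- brush: bystander: hand brush 190 mm long lying on the table along x; origin at its middle on the table
There are look-alikes about, which are no part of the job. What is shaped like the chip0 but green is not meant. What is shaped like the float but turquoise is not meant.

How it is judged (in metres and radians):
On the way, in this order (a step that is already met when the one before it is completed fails the run):
1. the float bears on the face at the closed end while all chips still lie on the slab (contact force between float and crate above 0.8 N and x of float in the frame of crate between -0.05 and 0.05 m and z of float in the frame of crate above 0.06 m and angle between float's own z axis and vertical below 0.2 rad and y of float in the frame of crate below -0.06 m and z of each of chip0, chip1, chip2 in the frame of crate above 0.05 m and y of each of chip0, chip1, chip2 in the frame of crate below 0.115 m), for 0.1 s.
2. the float bears on the face before the middle (contact force between float and crate above 0.8 N and x of float in the frame of crate between -0.05 and 0.05 m and z of float in the frame of crate above 0.06 m and angle between float's own z axis and vertical below 0.2 rad and y of float in the frame of crate between -0.05 and -0.015 m), for 0.1 s.
3. the float bears on the face past the middle (contact force between float and crate above 0.8 N and x of float in the frame of crate between -0.05 and 0.05 m and z of float in the frame of crate above 0.06 m and angle between float's own z axis and vertical below 0.2 rad and y of float in the frame of crate between 0.01 and 0.045 m), for 0.1 s.
4. the float bears on the face near the open edge (contact force between float and crate above 0.8 N and x of float in the frame of crate between -0.05 and 0.05 m and z of float in the frame of crate above 0.06 m and angle between float's own z axis and vertical below 0.2 rad and y of float in the frame of crate between 0.07 and 0.125 m), for 0.1 s.
At the end, for the whole second after the job is handed in: All three chips lie at rest in the tub (origins inside its walls and lower than its rim); the float stands released on the cork mat, sole down (tilt under 0.1 rad), its centre within 40 mm of the mat's centre, at rest (x of chip0 in the frame of tub between -0.128 and 0.128 m and y of chip0 in the frame of tub between -0.093 and 0.093 m and z of each of chip0, chip1, chip2 in the frame of tub below 0.05 m and linear speed of each of chip0, chip1, chip2 below 0.03 m/s and x of chip1 in the frame of tub between -0.128 and 0.128 m and y of chip1 in the frame of tub between -0.093 and 0.093 m and x of chip2 in the frame of tub between -0.128 and 0.128 m and y of chip2 in the frame of tub between -0.093 and 0.093 m and horizontal distance between float and mat below 0.04 m and angle between float's own z axis and vertical below 0.1 rad and z of float in the frame of mat between 0.002 and 0.012 m and linear speed of float below 0.02 m/s); the robot touches nothing.
It fails at once if the float presses the slab or crate with more than 12 N (contact force between float and crate above 12 N).
It fails at once if the arm or fingers press the slab or crate with more than 12 N (contact force between any of the fingers, the arm and crate above 12 N).
It fails at once if the hand touches a chip (contact force between any of the fingers, the arm and chip0 above 0.5 N or contact force between any of the fingers, the arm and chip1 above 0.5 N or contact force between any of the fingers, the arm and chip2 above 0.5 N).
It fails at once if the float is dropped or rammed on its mat (over 40 N) (contact force between float and mat above 40 N).
It fails at once if a bystander is moved by more than 30 mm (distance of any of jar_a, jar_b, jar_c, tape, flask, brush from where it was at the start of the episode above 0.03 m).
It also fails if it takes over 64 s, if anything falls off the work surface, if the arm or the gripper's body presses on something with over 40 N, if the wrist force passes 120 N, or if a joint passes its speed limit or range.

## Working session

There is one attempt and no reset: what is moved stays moved. The work goes in short steps, Python scripts to look and compute and a tool call to move; the robot and the scene stay as the last step left them, time stands still between calls to the robot, and variables do not carry over. Pictures are saved under pics/ and viewed, at most 10 in all, crops included, and the job is handed in when it is done.

Besides the shell and the picture viewer there is one more tool, called after "Request:" as name(argument=value, ...), one argument or row to a line, values as JSON. arm_command: Moves the arm, as the interface text tells. Its arguments: {"type":"object","properties":{"commands":{"type":"array"},"grip":{"type":"number"},"force":{"type":"number"}},"required":["commands"]}

```bash
mkdir -p pics; ls
python3 - <<'E'
from station import bot,eyes,ticket
import cv2,numpy as np
s=bot.sense();print({k:np.round(v,3).tolist() for k,v in s.items()})
for n in ["scene","side"]:
    c=eyes.camera(n);cv2.imwrite(f"pics/{n}0.png",c["color"][...,::-1]);print(n,c["mtx"],c["xyz"],c["rotation"])
    np.savez(f"{n}0.npz",**c)
E
```

```text
pics
{'clock': 0.0, 'qpos': [-0.128, 0.049, 0.098, 1.622, -0.0, 1.443], 'qvel': [0.001, -0.001, 0.0, -0.001, 0.0, -0.001], 'effort': [0.0, -33.878, 32.002, 0.02, -0.0, 0.0], 'tool_pos': [524.389, 0.037, 241.082], 'eef_rot': [-2.22, -2.22, 0.002], 'wrist_force': [0.217, -0.754, -0.543], 'ft_torque': [0.016, 0.015, 0.039], 'grasp_force': 0.0, 'grip_width': 85.39}
scene [[528.48539259   0.         319.58930343]
 [  0.         528.48539259 239.09261721]
 [  0.           0.           1.        ]] [ 918.3799543   474.29670854 1013.11762232] [-0.9259354  -2.66941925  0.84583652]
side [[498.41401063   0.         320.06011808]
 [  0.         498.41401063 238.03694363]
 [  0.           0.           1.        ]] [  67.08471802 -939.42011271  788.63489405] [-2.12824206  0.49476695 -0.23763427]
```

View pics/scene0.png

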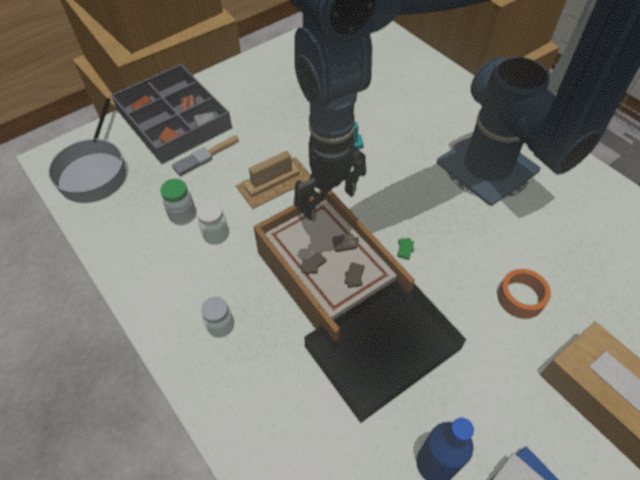

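View pics/side0.png

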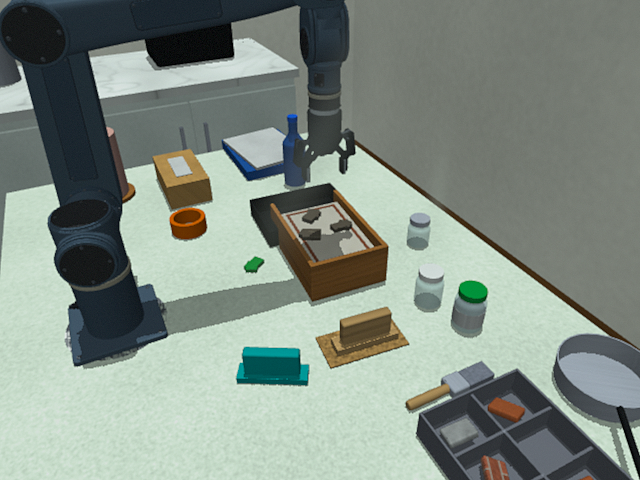

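```bash
cat > h.py <<'E'
import numpy as np,cv2
from scipy.spatial.transform import Rotation as R
from scipy.optimize import least_squares
class C:
    def __init__(s,d):
        s.K=d["mtx"];s.p=np.array(d["xyz"]);s.R=R.from_rotvec(d["rotation"]).as_matrix();s.img=d["color"]
    def proj(s,P):
        q=(np.atleast_2d(P)-s.p)@s.R@s.K.T;return q[:,:2]/q[:,2:]
    def ray(s,uv,z):
        d=s.R@np.linalg.solve(s.K,[uv[0],uv[1],1]);return s.p+d*(z-s.p[2])/d[2]
def load(n): return C(np.load(n+".npz"))
E
python3 - <<'E'
from h import *
for n,(u,v,w,h,k) in {"scene0":(225,145,200,200,3),"side0":(230,180,170,190,3)}.items():
    c=load(n);im=c.img[v:v+h,u:u+w,::-1]
    im=cv2.resize(im,None,fx=k,fy=k,interpolation=cv2.INTER_CUBIC)
    for i in range(0,w,20): cv2.putText(im,str(u+i),(i*k,8),0,.3,(0,0,255));cv2.line(im,(i*k,10),(i*k,16),(0,0,255))
    for i in range(0,h,20): cv2.putText(im,str(v+i),(0,i*k),0,.3,(0,0,255))
    cv2.imwrite(f"pics/{n}c.png",im)
E
```

```text
(no output)
```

View pics/scene0c.png

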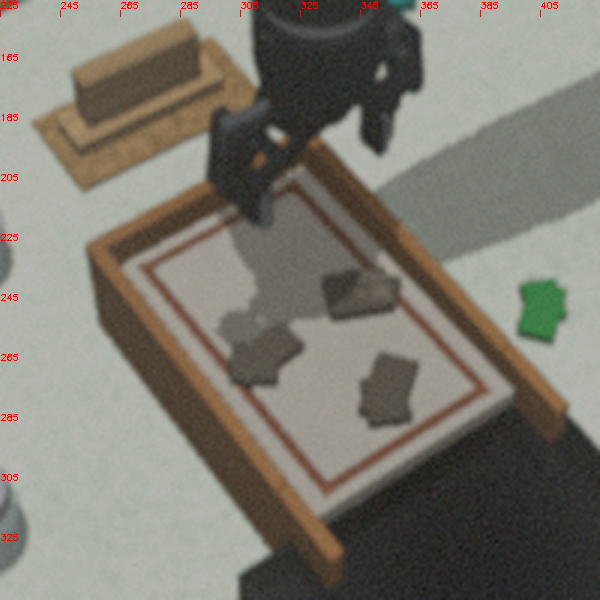

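View pics/side0c.png

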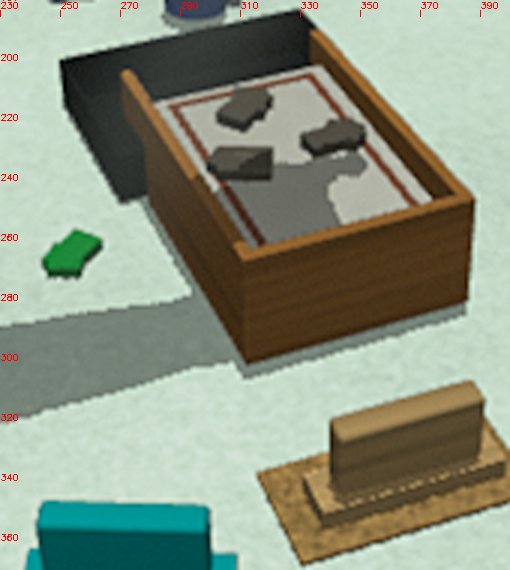

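```bash
cat > m.py <<'E'
from h import *
a,b=load("scene0"),load("side0")
def fit(name,pts,x0):
    L=np.array([p[1] for p in pts],float)
    def res(q):
        c,s=np.cos(q[2]),np.sin(q[2]);W=np.c_[L[:,0]*c-L[:,1]*s+q[0],L[:,0]*s+L[:,1]*c+q[1],L[:,2]]
        return np.concatenate([p[0].proj(w)[0]-p[2] for p,w in zip(pts,W)])
    r=least_squares(res,x0,loss="soft_l1",x_scale=[10,10,.1]);print(name,r.x.round(3));print(res(r.x).reshape(-1,2).round(1).tolist());return r.x
S=lambda u,v:(225+u/3,145+v/3)
D=lambda u,v:(230+u/3,180+v/3)
cr=fit("crate",[(a,(99,-150,106),S(88,245)),(a,(-99,150,106),S(567,403)),(a,(87,150,106),S(342,548)),
 (b,(-99,-150,106),D(243,262)),(b,(99,-150,106),D(473,200)),(b,(-99,-150,0),D(250,362)),(b,(-99,150,106),D(125,70)),(b,(87,150,106),D(313,30))],[550,100,0])
for n,c,uv in [("matA",a,(236,186)),("matB",a,(253.3,208.3)),("matC",a,(295.7,157.7)),("sA",b,(316,337.7)),("sB",b,(331,368.3)),("sC",b,(408,342)),("sD",b,(391.7,320.5))]: print(n,c.ray(uv,6)[:2].round(1))
for n,c,uv in [("h1",a,S(75,73)),("h2",a,S(180,20)),("h3",a,S(197,38)),("s1",b,D(330,420)),("s2",b,D(472,381)),("s3",b,D(483,398)),("s4",b,D(335,440))]: print(n,c.ray(uv,78)[:2].round(1))
for n,uv in [("c1",S(362,293)),("c2",S(265,355)),("c3",S(390,390))]: print(n,a.ray(uv,95)[:2].round(1))
for n,uv in [("c1",D(240,163)),("c2",D(335,137)),("c3",D(245,107))]: print(n,b.ray(uv,95)[:2].round(1))
for n,uv in [("jar",(212,232)),("jar2",(178,210))]:print(n,a.ray(uv,0)[:2].round(1))
print("tub",[a.ray(uv,50)[:2].round(0).tolist() for uv in [(306,343),(361,415),(464,340)]])
E
python3 m.py
```

```text
crate [ 5.29031e+02  9.25900e+00 -6.70000e-02]
[[-1.4, -1.9], [1.2, -0.1], [0.0, 0.0], [0.1, -1.3], [2.1, -0.9], [-1.1, 1.0], [-0.5, -0.3], [0.4, -0.5]]
matA [ 549.9 -342.7]
matB [ 555.9 -256.6]
matC [ 374.6 -327.6]
sA [ 376.3 -247.5]
sB [ 367.4 -336.6]
sC [ 545.  -345.8]
sD [ 549.  -275.6]
h1 [ 521.5 -307.5]
h2 [ 421.9 -302.7]
h3 [ 423.  -277.9]
s1 [ 412.2 -288.7]
s2 [ 518.1 -298.7]
s3 [ 515.7 -316.6]
s4 [ 406.4 -306.9]
c1 [486.8   6.1]
c2 [572.    4.6]
c3 [523.  79.]
c1 [477.2  -3.6]
c2 [565.2  -4.6]
c3 [517.5  73.5]
jar [ 670.5 -262.3]
jar2 [ 700.8 -370.8]
tub [[679.0, 118.0], [686.0, 291.0], [432.0, 305.0]]
```

Request:
arm_command(
  commands=[
    [[-0.006,-0.03,0],0.125],
    [[-0.006,-0.03,0],0.125],
    [[-0.006,-0.03,0],0.125],
    [[-0.006,-0.03,0],0.125],
    [[-0.006,-0.03,0],0.125],
  ],
  grip=0,
)

```text
clock: 0.52
tool_pos: [494.5, -150.2, 241.7]
eef_rot: [-1.426, -2.798, 0.0]
wrist_force: [-0.0, 0.2, -0.0]
grip_width: 85.6
grasp_force: 0.0
```

Request:
arm_command(
  commands=[
    [[-0.006,-0.03,0],0.125],
    [[-0.006,-0.03,0],0.125],
    [[-0.006,-0.03,0],0.125],
    [[-0.006,-0.03,0],0.125],
    [[-0.003,-0.027,0],0.125],
  ],
)

```text
clock: 0.93
tool_pos: [467.1, -297.8, 241.7]
eef_rot: [-0.498, -3.101, -0.001]
wrist_force: [0.5, 0.9, 0.8]
grip_width: 85.5
grasp_force: 0.0
```

Request:
arm_command(
  commands=[
    [[0,0,-0.02],0.125],
    [[0,0,-0.02],0.125],
    [[0,0,0],0],
  ],
)

```text
clock: 1.18
tool_pos: [465.7, -295.2, 196.9]
eef_rot: [-0.115, -3.132, -0.009]
wrist_force: [-0.8, 1.2, -0.2]
grip_width: 85.8
grasp_force: 0.0
```

Run:
```python
from station import bot,eyes
import cv2,numpy as np
s=bot.sense();print({k:np.round(v,3).tolist() for k,v in s.items()})
c=eyes.camera("wrist");cv2.imwrite("pics/w1.png",c["color"][...,::-1]);np.savez("w1.npz",**c);print(c["xyz"],c["rotation"],c["mtx"][0])
```

```text
{'clock': 1.183, 'qpos': [-0.687, 0.121, 0.087, 1.546, 0.0, -0.613], 'qvel': [0.018, -0.017, 0.049, 0.054, -0.0, 0.169], 'effort': [-0.307, -40.601, 35.625, -0.575, -0.014, -0.717], 'tool_pos': [465.738, -295.197, 196.875], 'eef_rot': [-0.115, -3.132, -0.009], 'wrist_force': [-0.82, 1.162, -0.182], 'ft_torque': [0.06, 0.092, 0.015], 'grasp_force': 0.0, 'grip_width': 85.793}
[ 384.46924433 -288.00651757  329.15789547] [2.11858227 1.96488446 0.32551113] [343.31588671   0.         319.32537243]
```

View pics/w1.png

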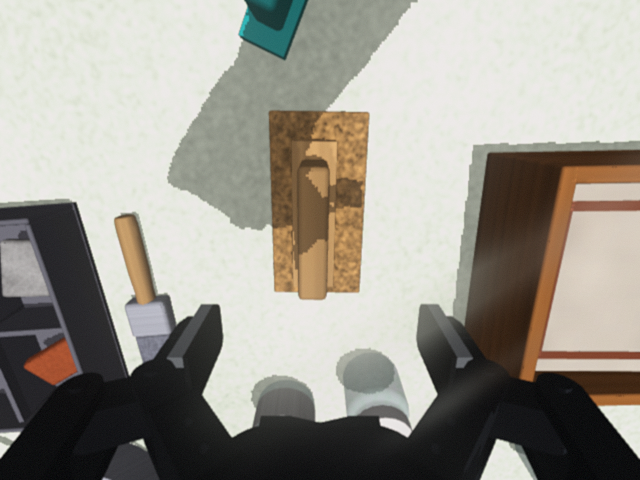

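Run:
```python
from h import *
c=load("w1")
for uv in [(269,111),(369,112),(275,291),(359,292)]: print("mat",c.ray(uv,6)[:2].round(1))
for uv in [(299,296),(327,297),(300,168),(329,168)]: print("hand",c.ray(uv,78)[:2].round(1))
for uv in [(292,140),(337,141)]: print("sole",c.ray(uv,22)[:2].round(1))
```

```text
mat [ 373.  -330.4]
mat [ 380.4 -242.2]
mat [ 549.7 -345.5]
mat [ 557.7 -257.7]
hand [ 518.9 -313.7]
hand [ 521.6 -290.8]
hand [ 415.7 -303.3]
hand [ 417.3 -282.3]
sole [ 398.4 -311.3]
sole [ 402.1 -272.7]
```

Request:
arm_command(
  commands=[
    [[0.001,-0.001,-0.035],-0.015],
    [[0,0,-0.035],0],
    [[0,0,-0.035],0],
    [[0,0,-0.035],0],
    [[0,0,-0.011],0],
  ],
)

```text
clock: 1.65
tool_pos: [466.5, -294.4, 46.4]
eef_rot: [-0.143, -3.131, -0.008]
wrist_force: [-0.8, 0.7, -0.9]
grip_width: 85.4
grasp_force: 0.0
```

Request:
arm_command(
  commands=[
    [[0,0,0],0],
    [[0,0,0],0],
    [[0,0,0],0],
    [[0,0,0],0],
    [[0,0,0],0],
  ],
  grip=1,
  force=40,
)

```text
clock: 2.07
tool_pos: [470.9, -298.7, 54.3]
eef_rot: [0.14, 3.134, -0.006]
wrist_force: [0.4, -2.5, 2.1]
grip_width: 25.5
grasp_force: 2.1
```

Request:
arm_command(
  commands=[
    [[0,0,0],0],
    [[0,0,0],0],
    [[0,0,0],0],
  ],
)

```text
clock: 2.32
tool_pos: [470.8, -298.8, 54.1]
eef_rot: [0.14, 3.134, -0.005]
wrist_force: [0.7, -1.5, 6.4]
grip_width: 23.3
grasp_force: 46.8
```

Request:
arm_command(
  commands=[
    [[0,0,0.01],0],
    [[0,0,0.03],0],
    [[0,0,0.035],0],
    [[0,0,0.035],0],
    [[0,0,0.03],0],
  ],
  force=60,
)

```text
clock: 2.73
tool_pos: [468.7, -296.7, 193.2]
eef_rot: [-0.14, -3.138, -0.001]
wrist_force: [0.5, -0.4, -1.9]
grip_width: 23.7
grasp_force: 59.1
```

Request:
arm_command(
  commands=[
    [[0.007,0.03,0],0.018],
    [[0.007,0.03,0],0],
    [[0.007,0.03,0],0],
    [[0.007,0.03,0],0],
    [[0.007,0.03,0],0],
  ],
)

```text
clock: 3.15
tool_pos: [503.6, -145.6, 191.1]
eef_rot: [-0.112, -3.138, -0.001]
wrist_force: [0.0, 0.4, -1.9]
grip_width: 23.1
grasp_force: 59.6
```

Request:
arm_command(
  commands=[
    [[0.008,0.03,0],0],
    [[0.007,0.03,0],0],
    [[0,0,0],0],
    [[0,0,0],0],
    [[0,0,0],0],
  ],
)

```text
clock: 3.57
tool_pos: [518.7, -87.2, 191.0]
eef_rot: [-0.111, -3.138, 0.0]
wrist_force: [-1.7, -0.5, -1.7]
grip_width: 23.4
grasp_force: 59.8
```

Request:
arm_command(
  commands=[
    [[0,0,0],0],
    [[0,0,0],0],
  ],
)

```text
clock: 3.73
tool_pos: [518.8, -88.3, 191.1]
eef_rot: [-0.114, -3.139, 0.0]
wrist_force: [-0.4, 0.3, -2.4]
grip_width: 23.2
grasp_force: 59.8
```

Run:
```python
from station import bot,eyes
import cv2,numpy as np
s=bot.sense();print({k:np.round(v,3).tolist() for k,v in s.items()})
c=eyes.camera("wrist");np.savez("w2.npz",**c);d=eyes.camera("scene");np.savez("scene2.npz",**d)
i=np.hstack([cv2.resize(c["color"],(400,300)),d["color"][130:370,210:450][...,:]. repeat(1,0)[:240,:240] if 0 else cv2.resize(d["color"][130:355,200:500],(400,300))])
big=np.vstack([c["color"]]);cv2.imwrite("pics/w2.png",c["color"][...,::-1])
```

```text
{'clock': 3.733, 'qpos': [-0.296, 0.046, -0.004, 1.521, -0.0, -0.223], 'qvel': [-0.003, -0.0, 0.001, 0.001, 0.001, 0.001], 'effort': [0.283, -35.031, 33.179, 0.024, 0.013, -0.001], 'tool_pos': [518.814, -88.256, 191.138], 'eef_rot': [-0.114, -3.139, 0.0], 'wrist_force': [-0.404, 0.318, -2.376], 'ft_torque': [-0.033, -0.037, 0.001], 'grasp_force': 59.78, 'grip_width': 23.166}
```

View pics/w2.png

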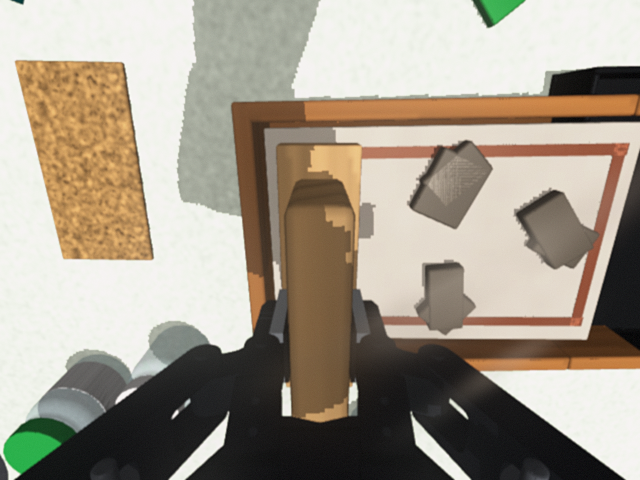

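Run:
```python
from h import *
c=load("w2");yaw=-.067;o=np.array([529,9.3]);M=np.array([[np.cos(yaw),np.sin(yaw)],[-np.sin(yaw),np.cos(yaw)]])
for n,uv,z in [("corner -99,-150",(234,103),106),("-99 edge",(630,95),106),("end inner top -139",(265,258),106),("+87 inner top edge",(470,346),106),("+99 out",(560,371),106),("slab line",(618,148),89),("line",(579,322),89),("line",(362,152),89),
 ("ch",(452,184),99),("chip end",(413,210),99),("chip left end",(455,228),99),("ch",(445,297),99),("ch",(425,290),99),("ch",(556,230),99),("sole",(277,145),160),("sole",(361,145),160)]:
    p=c.ray(uv,z)[:2];print(n,p.round(1),(M@(p-o)).round(1))
```

```text
corner -99,-150 [ 424.5 -130.1] [ -94.9 -146.1]
-99 edge [437.3 101.5] [-97.7  85.8]
end inner top -139 [ 524.  -124.2] [   3.9 -133.6]
+87 inner top edge [606.1  20.2] [76.2 16. ]
+99 out [634.2  90.9] [99.5 88.5]
slab line [469.8 115. ] [-66.1 101.5]
line [603. 112.] [ 67.  107.4]
line [459.9 -53.9] [-64.7 -67.7]
ch [483.7   3.1] [-44.8  -9.3]
chip end [499.4 -22.1] [-27.4 -33.4]
chip left end [514.3   6.7] [-14.5  -3.6]
ch [567.2   2.2] [38.6 -4.5]
ch [560.4 -12.6] [ 32.7 -19.7]
ch [520.8  75.6] [-12.6  65.7]
sole [ 446.8 -100.8] [ -74.6 -115.3]
sole [449.7 -62.3] [-74.3 -76.7]
```

Run:
```python
from h import *
a,b=load("scene0"),load("side0")
S=lambda u,v:(225+u/3,145+v/3)
D=lambda u,v:(230+u/3,180+v/3)
for n,s,d in [("line -+",S(483,388),D(173,108)),("line ++",S(325,490),D(313,76)),("ref +- 106",S(88,245),D(473,200)),("ref -+ 106",S(567,403),D(125,70)),("ref ++106",S(342,548),D(313,30))]:
    f=lambda P:np.r_[a.proj(P)[0]-s,b.proj(P)[0]-d]
    r=least_squares(f,[530,60,90]);print(n,r.x.round(1),r.fun.round(1))
```

```text
line -+ [467.3 113.5  85.6] [ 0.5 -0.1  0.6  0.1]
line ++ [601.6 106.9  85.7] [ 0.1 -0.   0.1  0. ]
ref +- 106 [ 615.9 -143.5  101.7] [ 0.5 -0.   0.5 -0. ]
ref -+ 106 [441.6 164.  105.2] [ 0.1 -0.   0.2  0. ]
ref ++106 [625.3 152.7 104.8] [ 0.1 -0.   0.2  0. ]
```

Request:
arm_command(
  commands=[
    [[0.002,0,-0.01],0.006],
    [[0,0,-0.015],0],
    [[0,0,-0.014],0],
    [[0,0,0],0],
    [[0,0,0],0],
  ],
)

```text
clock: 4.25
tool_pos: [520.1, -87.2, 150.7]
eef_rot: [-0.103, -3.137, -0.001]
wrist_force: [0.2, 0.5, -1.9]
grip_width: 23.3
grasp_force: 59.7
```

Request:
arm_command(
  commands=[
    [[0,0,-0.001],0],
    [[0,0,-0.001],0],
    [[0,0,-0.001],0],
    [[0,0,0],0],
  ],
)

```text
clock: 4.58
tool_pos: [521.6, -87.3, 149.9]
eef_rot: [0.102, 3.139, -0.0]
wrist_force: [-0.2, 0.5, -2.0]
grip_width: 23.5
grasp_force: 59.7
```

Request:
arm_command(
  commands=[
    [[0,0,-0.001],0],
    [[0,0,-0.001],0],
    [[0,0,0],0],
    [[0,0,0],0],
  ],
)

```text
clock: 4.92
tool_pos: [521.1, -87.2, 147.2]
eef_rot: [-0.102, -3.14, -0.0]
wrist_force: [-0.1, -0.5, -2.5]
grip_width: 23.1
grasp_force: 59.7
```

Request:
arm_command(
  commands=[
    [[0,0,-0.001],0],
    [[0,0,-0.001],0],
    [[0,0,-0.0005],0],
    [[0,0,0],0],
  ],
)

```text
clock: 5.25
tool_pos: [521.0, -87.2, 144.5]
eef_rot: [-0.102, -3.139, -0.0]
wrist_force: [0.0, -0.0, -2.4]
grip_width: 23.3
grasp_force: 59.7
```

Request:
arm_command(
  commands=[
    [[0,0,-0.001],0],
    [[0,0,-0.001],0],
    [[0,0,-0.0005],0],
    [[0,0,0],0],
  ],
)

```text
clock: 5.58
tool_pos: [521.0, -87.2, 142.1]
eef_rot: [-0.102, -3.14, -0.0]
wrist_force: [-0.8, -0.1, -1.0]
grip_width: 23.1
grasp_force: 59.7
```

Request:
arm_command(
  commands=[
    [[0,0,-0.0005],0],
    [[0,0,-0.0005],0],
    [[0,0,0],0],
    [[0,0,0],0],
  ],
)

```text
clock: 5.92
tool_pos: [521.1, -87.2, 141.3]
eef_rot: [-0.102, -3.14, -0.0]
wrist_force: [-0.4, 0.8, -2.3]
grip_width: 23.3
grasp_force: 59.7
```

Request:
arm_command(
  commands=[
    [[0,0,-0.001],0],
    [[0,0,-0.001],0],
    [[0,0,-0.0005],0],
    [[0,0,0],0],
  ],
)

```text
clock: 6.25
tool_pos: [521.0, -87.2, 138.5]
eef_rot: [-0.102, -3.14, -0.0]
wrist_force: [-0.3, 0.1, -1.7]
grip_width: 23.3
grasp_force: 59.7
```

Request:
arm_command(
  commands=[
    [[0,0,-0.001],0],
    [[0,0,-0.001],0],
    [[0,0,-0.0005],0],
    [[0,0,0],0],
  ],
)

```text
clock: 6.58
tool_pos: [521.0, -87.2, 136.1]
eef_rot: [-0.102, -3.14, -0.0]
wrist_force: [0.7, 0.1, -2.8]
grip_width: 23.0
grasp_force: 59.7
```

Request:
arm_command(
  commands=[
    [[0,0,-0.001],0],
    [[0,0,-0.001],0],
    [[0,0,-0.0005],0],
    [[0,0,0],0],
  ],
)

```text
clock: 6.92
tool_pos: [521.1, -87.2, 133.6]
eef_rot: [-0.102, -3.14, -0.0]
wrist_force: [0.5, -0.1, -2.0]
grip_width: 23.4
grasp_force: 59.7
```

Request:
arm_command(
  commands=[
    [[0,0,-0.0005],0],
    [[0,0,-0.0005],0],
    [[0,0,-0.0005],0],
    [[0,0,-0.0005],0],
    [[0,0,0],0],
  ],
)

```text
clock: 7.33
tool_pos: [521.1, -87.2, 131.6]
eef_rot: [-0.102, -3.14, -0.0]
wrist_force: [0.2, -1.2, -2.3]
grip_width: 23.2
grasp_force: 59.7
```

Request:
arm_command(
  commands=[
    [[0,0,-0.0005],0],
    [[0,0,-0.0005],0],
    [[0,0,-0.0005],0],
    [[0,0,-0.0005],0],
    [[0,0,0],0],
  ],
)

```text
clock: 7.75
tool_pos: [521.2, -87.2, 130.1]
eef_rot: [0.102, 3.14, -0.0]
wrist_force: [-0.7, -0.5, -1.0]
grip_width: 23.5
grasp_force: 59.9
```

Request:
arm_command(
  commands=[
    [[0,0,-0.0005],0],
    [[0,0,-0.0005],0],
    [[0,0,0],0],
    [[0,0,0],0],
  ],
)

```text
clock: 8.08
tool_pos: [521.2, -87.2, 129.3]
eef_rot: [0.102, 3.14, -0.0]
wrist_force: [-3.0, 0.1, 2.6]
grip_width: 23.4
grasp_force: 60.5
```

Request:
arm_command(
  commands=[
    [[0.0002,0.003,0],0],
    [[0.0002,0.003,0],0],
    [[0.0002,0.003,0],0],
    [[0.0002,0.003,0],0],
    [[0.0002,0.003,0],0],
  ],
)

```text
clock: 8.5
tool_pos: [522.9, -72.6, 129.5]
eef_rot: [0.103, 3.138, -0.002]
wrist_force: [0.0, -2.9, 2.5]
grip_width: 23.3
grasp_force: 60.5
```

Request:
arm_command(
  commands=[
    [[0.0002,0.004,0],0],
    [[0.0002,0.004,0],0],
    [[0.0002,0.004,0],0],
    [[0.0002,0.004,0],0],
    [[0.0002,0.004,0],0],
  ],
)

```text
clock: 8.92
tool_pos: [523.7, -52.5, 129.6]
eef_rot: [0.103, 3.139, -0.003]
wrist_force: [-0.8, -5.3, 5.8]
grip_width: 23.0
grasp_force: 60.8
```

Request:
arm_command(
  commands=[
    [[0,0,0.001],0],
    [[0.0002,0.004,0.0001],0],
    [[0.0002,0.004,0.0002],0],
    [[0.0002,0.004,0.0001],0],
    [[0.0002,0.004,0.0002],0],
  ],
)

```text
clock: 9.33
tool_pos: [524.0, -35.9, 130.5]
eef_rot: [0.102, 3.14, -0.001]
wrist_force: [-0.2, -3.5, 3.5]
grip_width: 23.5
grasp_force: 60.7
```

Request:
arm_command(
  commands=[
    [[0.0002,0.004,0.0004],0],
    [[0.0002,0.004,0.0002],0],
    [[0.0002,0.004,0.0002],0],
    [[0.0002,0.004,0.0002],0],
    [[0.0002,0.004,0.0002],0],
  ],
)

```text
clock: 9.75
tool_pos: [524.8, -15.8, 131.4]
eef_rot: [-0.102, -3.139, -0.0]
wrist_force: [0.5, -4.1, 4.4]
grip_width: 23.4
grasp_force: 60.7
```

Request:
arm_command(
  commands=[
    [[0.0002,0.003,0.0007],0],
    [[0.0002,0.004,0.0002],0],
    [[0.0002,0.004,0.0002],0],
    [[0.0002,0.004,0.0002],0],
    [[0.0002,0.004,0.0002],0],
  ],
)

```text
clock: 10.17
tool_pos: [525.6, 3.3, 132.7]
eef_rot: [-0.102, -3.139, -0.0]
wrist_force: [0.3, -3.2, 2.0]
grip_width: 23.2
grasp_force: 60.4
```

Request:
arm_command(
  commands=[
    [[0.0002,0.004,0.0002],0],
    [[0.0002,0.004,0.0002],0],
    [[0.0002,0.004,0.0002],0],
    [[0.0002,0.004,0.0002],0],
    [[0.0002,0.004,0.0002],0],
  ],
)

```text
clock: 10.58
tool_pos: [526.7, 23.4, 133.8]
eef_rot: [-0.102, -3.139, -0.001]
wrist_force: [-0.3, -2.9, 0.6]
grip_width: 23.2
grasp_force: 60.3
```

Request:
arm_command(
  commands=[
    [[0.0002,0.004,0],0],
    [[0.0002,0.004,0.0001],0],
    [[0.0002,0.004,0.0002],0],
    [[0.0002,0.004,0.0001],0],
    [[0.0002,0.004,0.0002],0],
  ],
)

```text
clock: 11.0
tool_pos: [527.9, 43.3, 134.6]
eef_rot: [-0.102, -3.14, -0.0]
wrist_force: [-0.8, -2.4, -0.8]
grip_width: 23.4
grasp_force: 60.2
```

Run:
```python
from station import bot,eyes
import cv2,numpy as np
print(bot.sense()["wrist_force"])
c=eyes.camera("wrist");d=eyes.camera("scene")
cv2.imwrite("pics/p3.png",np.hstack([cv2.resize(c["color"][60:420,200:620],(420,360)),cv2.resize(d["color"][190:350,240:410],(380,360),interpolation=cv2.INTER_CUBIC)])[...,::-1])
```

```text
[-0.78839951 -2.36765174 -0.75878663]
```

View pics/p3.png

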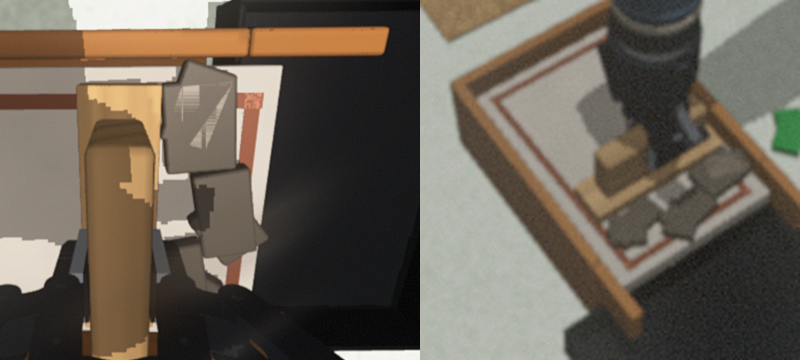

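Request:
arm_command(
  commands=[
    [[0,0,-0.0006],0],
    [[0.0002,0.004,0],0],
    [[0.0002,0.004,0.0001],0],
    [[0.0002,0.004,0],0],
    [[0.0002,0.004,0.0001],0],
  ],
)

```text
clock: 11.52
tool_pos: [529.0, 58.7, 134.6]
eef_rot: [0.103, 3.139, -0.001]
wrist_force: [-1.1, -3.7, 2.5]
grip_width: 23.3
grasp_force: 60.3
```

Request:
arm_command(
  commands=[
    [[0.0002,0.004,0.0001],0],
    [[0.0002,0.004,0.0001],0],
    [[0.0002,0.004,0.0001],0],
    [[0.0002,0.004,0.0001],0],
    [[0.0002,0.004,0.0001],0],
  ],
)

```text
clock: 11.93
tool_pos: [530.0, 79.1, 135.1]
eef_rot: [0.102, 3.139, -0.0]
wrist_force: [-0.7, -4.7, 2.6]
grip_width: 23.1
grasp_force: 60.3
```

Request:
arm_command(
  commands=[
    [[0.0002,0.004,0.0001],0],
    [[0.0002,0.004,0.0001],0],
    [[0.0002,0.004,0.0002],0],
    [[0.0002,0.004,0.0001],0],
    [[0.0002,0.004,0.0001],0],
  ],
)

```text
clock: 12.35
tool_pos: [531.0, 99.2, 135.7]
eef_rot: [0.102, 3.139, 0.0]
wrist_force: [-0.4, -3.4, 4.2]
grip_width: 23.2
grasp_force: 60.5
```

Request:
arm_command(
  commands=[
    [[0.0002,0.003,0.0006],0],
    [[0.0002,0.004,0.0001],0],
    [[0.0002,0.004,0.0002],0],
    [[0.0002,0.004,0.0001],0],
    [[0.0002,0.004,0.0001],0],
  ],
)

```text
clock: 12.77
tool_pos: [531.6, 118.4, 136.3]
eef_rot: [-0.102, -3.139, -0.0]
wrist_force: [0.4, -3.0, 3.5]
grip_width: 23.1
grasp_force: 60.5
```

Run:
```python
from station import bot,eyes
import cv2,numpy as np
c=eyes.camera("wrist");d=eyes.camera("scene")
cv2.imwrite("pics/p4.png",np.hstack([cv2.resize(c["color"][30:420,180:620],(400,360)),cv2.resize(d["color"][230:390,270:450],(400,360),interpolation=cv2.INTER_CUBIC)])[...,::-1])
```

```text
(no output)
```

View pics/p4.png

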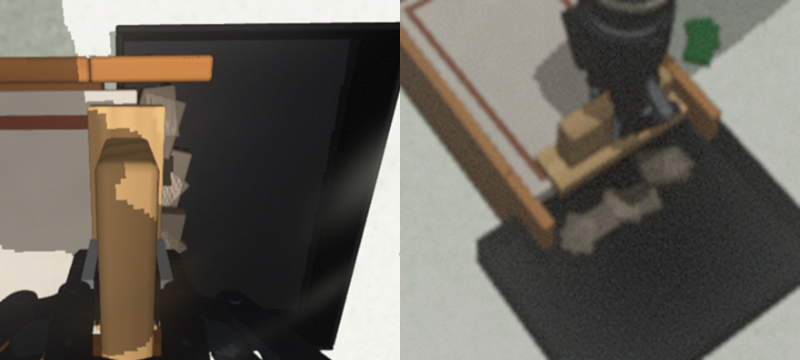

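Request:
arm_command(
  commands=[
    [[0,0,0.003],0],
    [[0,0,0.01],0],
    [[0,0,0.025],0],
    [[0,-0.02,0.025],0],
    [[0,-0.035,0],0],
  ],
)

```text
clock: 13.28
tool_pos: [533.6, 65.5, 204.7]
eef_rot: [0.093, 3.133, 0.006]
wrist_force: [1.3, -0.3, -0.8]
grip_width: 23.4
grasp_force: 60.0
```

Request:
arm_command(
  commands=[
    [[-0.002,-0.035,0],0],
    [[-0.002,-0.035,0],0],
    [[-0.002,-0.035,0],0],
    [[-0.002,-0.035,0],0],
    [[0,0,0],0],
  ],
)

```text
clock: 13.7
tool_pos: [522.8, -82.7, 198.8]
eef_rot: [-0.113, -3.138, 0.004]
wrist_force: [-0.5, 0.3, -1.9]
grip_width: 23.3
grasp_force: 60.2
```

Run:
```python
from station import bot,eyes
import cv2,numpy as np
print(bot.sense()["tool_pos"])
d=eyes.camera("scene");np.savez("scene5.npz",**d);s=eyes.camera("side")
f=lambda i:np.clip(i.astype(float)*2,0,255).astype(np.uint8)
cv2.imwrite("pics/p5.png",np.hstack([cv2.resize(f(d["color"][230:430,290:470]),(400,444),interpolation=cv2.INTER_CUBIC),cv2.resize(s["color"][160:320,220:400],(400,444),interpolation=cv2.INTER_CUBIC)])[...,::-1])
```

```text
[522.77162107 -82.72392076 198.83073846]
```

View pics/p5.png

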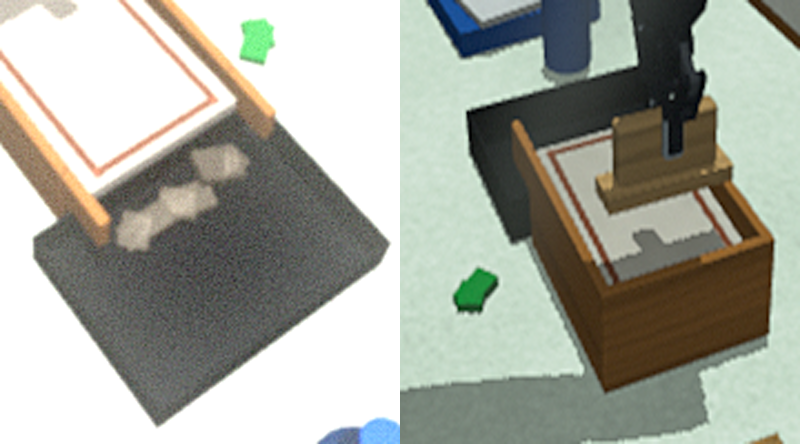

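Request:
arm_command(
  commands=[
    [[-0.008,-0.03,0],-0.02],
    [[-0.008,-0.03,0],0],
    [[-0.008,-0.03,0],0],
    [[-0.008,-0.03,0],0],
    [[-0.008,-0.03,0],0],
  ],
)

```text
clock: 14.22
tool_pos: [483.6, -226.4, 199.3]
eef_rot: [-0.129, -3.139, -0.003]
wrist_force: [0.4, -0.2, -3.2]
grip_width: 23.0
grasp_force: 60.2
```

Request:
arm_command(
  commands=[
    [[-0.008,-0.03,0],0],
    [[-0.008,-0.03,0],0],
    [[0,0,-0.02],0],
    [[0,0,-0.02],0],
    [[0,0,0],0],
  ],
)

```text
clock: 14.63
tool_pos: [465.7, -284.4, 154.5]
eef_rot: [-0.132, -3.132, -0.011]
wrist_force: [-0.9, 0.1, -3.9]
grip_width: 23.1
grasp_force: 60.3
```

Request:
arm_command(
  commands=[
    [[0,0,0],0],
    [[0,0,0],0],
    [[0,0,0],0],
  ],
)

```text
clock: 14.88
tool_pos: [468.9, -286.8, 161.2]
eef_rot: [0.131, 3.137, -0.002]
wrist_force: [-0.0, -0.4, -2.2]
grip_width: 23.0
grasp_force: 60.4
```

Run:
```python
from h import *
c=load("scene5")
for u,v in [(135,230),(185,200),(220,160)]: print(c.ray((290+u/400*180,230+v/444*200),12)[:2].round(0))
for n,uv,z in [("tub",(306,343),50),("tub",(464,340),50)]:print(n,c.ray(uv,z)[:2].round(0))
```

```text
[585. 145.]
[529. 151.]
[474. 140.]
tub [679. 118.]
tub [432. 305.]
```

Request:
arm_command(
  commands=[
    [[-0.002,-0.007,-0.02],0],
    [[0,0,-0.03],0],
    [[0,0,-0.03],0],
    [[0,0,-0.02],0],
    [[0,0,0],0],
  ],
)

```text
clock: 15.3
tool_pos: [464.1, -292.1, 55.8]
eef_rot: [-0.132, -3.134, -0.006]
wrist_force: [-0.3, 0.6, -2.9]
grip_width: 23.3
grasp_force: 60.4
```

Request:
arm_command(
  commands=[
    [[0,0,0],0],
    [[0,0,0],0],
  ],
)

```text
clock: 15.47
tool_pos: [467.1, -294.9, 61.9]
eef_rot: [0.133, 3.136, -0.003]
wrist_force: [0.8, 0.6, -1.1]
grip_width: 23.0
grasp_force: 60.4
```

Sole about 8 mm above the mat; lowering slowly.

Request:
arm_command(
  commands=[
    [[0,0,-0.001],0],
    [[0,0,-0.001],0],
    [[0,0,-0.001],0],
    [[0,0,-0.001],0],
    [[0,0,0],0],
  ],
)

```text
clock: 15.88
tool_pos: [465.8, -294.3, 55.7]
eef_rot: [0.134, 3.139, -0.0]
wrist_force: [-0.4, -0.7, -2.0]
grip_width: 23.3
grasp_force: 60.4
```

Request:
arm_command(
  commands=[
    [[0,0,-0.0005],0],
    [[0,0,-0.0005],0],
    [[0,0,-0.0005],0],
    [[0,0,0],0],
  ],
)

```text
clock: 16.22
tool_pos: [465.7, -294.3, 54.3]
eef_rot: [-0.134, -3.139, 0.0]
wrist_force: [-1.1, 0.2, -0.1]
grip_width: 23.3
grasp_force: 60.8
```

Request:
arm_command(
  commands=[
    [[0,0,-0.0004],0],
    [[0,0,0],0],
    [[0,0,0],0],
  ],
)

```text
clock: 16.47
tool_pos: [465.7, -294.3, 54.2]
eef_rot: [-0.134, -3.139, 0.0]
wrist_force: [-2.8, 0.6, 3.8]
grip_width: 23.1
grasp_force: 61.2
```

Contact is firm (about 6 N). Release and retreat.

Request:
arm_command(
  commands=[
    [[0,0,0],0],
    [[0,0,0],0],
    [[0,0,0],0],
    [[0,0,0],0],
    [[0,0,0],0],
  ],
  grip=0,
  force=20,
)

```text
clock: 16.88
tool_pos: [465.9, -294.2, 53.5]
eef_rot: [0.134, 3.139, 0.0]
wrist_force: [0.2, 0.7, 0.1]
grip_width: 81.7
grasp_force: 0.0
```

Request:
arm_command(
  commands=[
    [[0,0,0],0],
    [[0,0,0],0],
    [[0,0,0],0],
  ],
)

```text
clock: 17.13
tool_pos: [465.8, -294.2, 53.6]
eef_rot: [0.134, 3.139, 0.0]
wrist_force: [-0.2, 0.4, 0.6]
grip_width: 85.4
grasp_force: 0.0
```

Request:
arm_command(
  commands=[
    [[0,0,0.01],0],
    [[0,0,0.03],0],
    [[0,0,0.03],0],
    [[0,0,0.03],0],
    [[0,0,0.03],0],
  ],
)

```text
clock: 17.55
tool_pos: [465.6, -294.1, 185.8]
eef_rot: [0.134, 3.138, -0.0]
wrist_force: [1.2, 0.2, 0.1]
grip_width: 85.1
grasp_force: 0.0
```

Request:
arm_command(
  commands=[
    [[0,0,0.02],0],
    [[0,0,0],0],
    [[0,0,0],0],
  ],
)

```text
clock: 17.8
tool_pos: [466.8, -295.1, 206.5]
eef_rot: [0.134, 3.135, -0.005]
wrist_force: [0.3, 0.1, 0.5]
grip_width: 85.4
grasp_force: 0.0
```

Run:
```python
from station import bot,eyes
import cv2,numpy as np
s=bot.sense();print(s["tool_pos"],s["wrist_force"])
c=eyes.camera("wrist");d=eyes.camera("side");np.savez("w6.npz",**c)
cv2.imwrite("pics/p6.png",np.hstack([cv2.resize(c["color"],(400,300)),cv2.resize(d["color"],(400,300))])[...,::-1])
```

```text
[ 466.83807836 -295.09233034  206.46690197] [0.25229298 0.13847927 0.46770306]
```

View pics/p6.png

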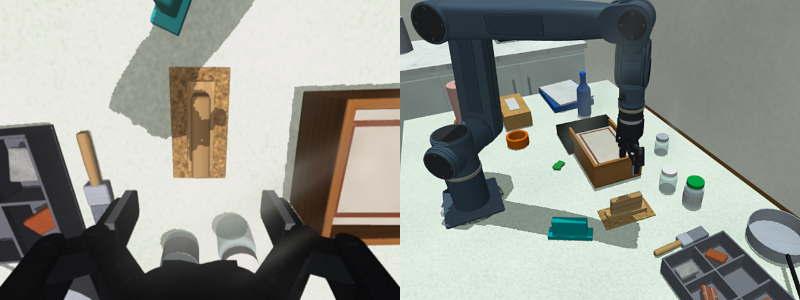

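The picture shows the float standing upright in the middle of the mat (wrist half, around (200,125)). The gripper is clear of it and the slab is bare.

```bash
python3 -c "
from station import ticket
print(ticket.close_job())"
```

```text
the job is handed in; nothing more can be done
None
```

The job is handed in with no verdict returned: all three chips were wiped into the tub, slab contact read about 1–9 N at the end of each move, and the float is back sole down near the middle of its mat with the gripper clear.

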